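# Push two small cartons into a closed row against the bench stop

## Robot

A 6-joint arm with a two-finger parallel gripper is mounted at the origin on a cart in front of the work surface, level with it; the furniture and walls round the work are solid. World frame = base frame: x ahead of the robot, y to its left, z up, the work surface at z = 0. Lengths are in m, angles in rad, forces in N, time in s.
With the tool pointing down it reaches from about 0.35 to 0.975 m from the base axis. Payload 4.9 kg.
Tool frame: the origin (TCP) lies between the finger pads; the fingertips stand 19 mm ahead of it and the grasp point (between the pads) is the TCP; z points along the fingers, y is the direction in which the jaws open and shut (so a half turn about z gives the same grasp; the last joint's range is limited). The gripper opens to 85 mm and grips with 20 to 120 N. Pads are 22 mm wide; open, the fingers measure 114 mm over their backs; the gripper's body (76 mm by 85 mm) begins 54 mm behind the grasp point. The pads swing forward as they close: fully open they stand 13 mm farther back than shut.
Start: joints at [-1.3, 0.053, 1.613, -0, 1.476, -0.119], TCP at [0.237, -0.578, 0.25] pointing down, gripper open.
Joint ranges: [-3.01, 3.01], [-1.01, 2.22], [0.06, 2.58], [-1.02, 4.17], [0.09, 2.62], [-3.14, 3.14]. Speed limits (rad/s): [2.57, 2.57, 3.14, 3.14, 3.14, 3.14].

## Interface

Orientations are given as a unit quaternion [w, x, y, z].
In Python, from plant import state, grab_frame, calibration, job_done gives the robot as it stands. The module is installed in compiled form; this text tells all that it offers.
- The arm moves only by the tool servo_tool, never from a script. Its argument "deltas" is a list that holds one entry, the list of rows, each a list of 5 numbers: the finger opening in mm, from 0 to 85.4, then the shift along the world's x, y, z in mm, then the turn about the world's z in units of 6 degrees (1.0 is 6 degrees). A call has 1 to 5 rows; each row is the pose to reach, as a shift and turn from the pose commanded when the call began; what a row does not reach only later rows make up. A row lasts 1/8 s, in which the tool goes at most 62.5 mm and 10.7 degrees, less where a joint would pass 70% of its speed; a pose out of reach is approached as far as the arm can. A call with a gripper value outside its range is refused whole. The fingers move at their own pace and stop on an object; the grip force is fixed at half the most. Time passes only in rows, so rows that repeat a pose let the fingers close. It gives the time, the measured TCP pose, the force and the opening at its end, in the units of the state.
- state(): the state, without advancing time (a new reading comes with each control period).
- grab_frame(name): name is "side" or "top"; returns the picture (384x512x3 uint8, red, green, blue); there is no depth.
- calibration(name): a dict with "intrinsics" (3x3 intrinsics, pixels), "world_from_camera" (4x4, takes a point from camera to world coordinates). Camera axes: x right, y down, z forward; pixel columns grow to the right and rows downward; lengths in m; the calibration is good to about 2 mm. A picture is of the moment at which its call begins. calibration takes no time and is no camera call.
- job_done(): hands the job in, once; it reports no verdict.
The state is a dict: "time": time; "joint_pos": joint angles; "joint_vel": joint speeds; "joint_efforts": joint torques, N m; "tool_pos": TCP position; "tool_rot": TCP orientation; "contact_force": force on the tool from outside, world axes, zero at the start; "ft_torque": the same for the moment, N m; "gripper_width": opening from 0.0 (shut) to 1.0 (fully open).
Only numpy, scipy, OpenCV 4.12 (cv2) and the standard library are available. Lean on these libraries where they do the work, as an engineer would, in place of code of your own. Each camera call takes 0.05 s, during which the arm holds its last target.

## Task

Push the small red box and the small blue box that stand in front of the wooden stop along the bench into a closed row in its corner: each standing square with a narrow end flush against the long rail, one of them against the short end piece and the other right up against its neighbour, in either order. Only push them with the outside of the fingers: do not lift or tip them, and leave the other things on the bench where they are.

Things in the scene. Friction and masses are not known exactly. Their poses are not given: they have to be found in the camera images.
- stop: Fixed L-shaped wooden stop, 25 mm high. Origin on the bench in the inner corner, where the faces of its two arms meet. Pale long rail: face at x = 0, 20 mm thick, from the corner to y = -340 mm. Darker short end piece: face at y = 0, 20 mm thick, to x = -130 mm. +x points away from the robot through the rail, +y left through the end piece. The row belongs at x < 0, y < 0
- red_box: red card box, 102 x 64 x 45 mm (own x, y, z), 0.08 to 0.17 kg, loose. Origin at the centre of its underside; own +x, along the 102 mm, points roughly at the long rail, the narrow labelled end at -x looks roughly at the robot; z up. It slides easily (about 1 to 2 N)
- blue_box: blue card box, 72 x 51 x 35 mm (own x, y, z), 0.08 to 0.17 kg, loose. Origin at the centre of its underside; own +x, along the 72 mm, points roughly at the long rail, the narrow labelled end at -x looks roughly at the robot; z up. It slides easily (about 1 to 2 N)
- tags: block of buff tags, 95 x 48 x 19 mm, lying left of the stop; leave alone. Origin at the centre of its underside
- grey_tape: roll of grey tape lying flat, 100 mm across, 48 mm high, at the left; leave alone. Origin at the centre of its underside
- string: ball of brown string, 64 mm across, at the right near the bench's front edge; leave alone. Origin at the bottom centre
- bulb: cream light bulb lying on its side, 59 x 107 x 60 mm (own x, y, z), to the right of the stop; leave alone. Origin under its middle
- tin: paint tin, 103 mm across, 120 mm high, back left; leave alone. Origin at the centre of its underside
Things that resemble listed ones, but are neither listed nor needed, are in the scene too. There is more than one size of the red_box; the job needs the middle-sized.

How it is judged:
By the outcome, as a careful person would: the job done as asked, in the order asked, and still so for the second after the job is handed in, with the robot touching nothing.
It also fails if it takes over 53 s, if anything falls off the work surface, if the arm or the gripper's body presses on something with over 40 N, if the wrist force passes 120 N, or if a joint passes its speed limit or range.

## Working session

There is one attempt and no reset: what is moved stays moved. The work goes in short steps, Python scripts to look and compute and a tool call to move; the robot and the scene stay as the last step left them, time stands still between calls to the robot, and variables do not carry over. Pictures are saved under pics/ and viewed, and the job is handed in when it is done.

Besides the shell and the picture viewer there is one more tool, called after "Request:" as name(argument=value, ...) on one line, values as JSON. servo_tool: Moves the arm, as the interface text tells. Its arguments: {"type":"object","properties":{"deltas":{"type":"array","items":{"type":"array","items":{"type":"array","items":{"type":"number"}}}}},"required":["deltas"]}

```bash
mkdir -p pics; python3 - <<'E'
from plant import *
import cv2
for n in("top","side"):
    f=grab_frame(n); cv2.imwrite(f"pics/{n}0.png",cv2.cvtColor(f,cv2.COLOR_RGB2BGR))
    c=calibration(n); print(n,c["intrinsics"],c["world_from_camera"])
print(state())
E
```

```text
top [[467.73405204   0.         260.3151084 ]
 [  0.         467.73405204 190.72753905]
 [  0.           0.           1.        ]] [[-0.00876167 -0.98890978  0.14825885  0.35925355]
 [-0.99982672  0.00622844 -0.01754222  0.06182298]
 [ 0.01642426 -0.14838686 -0.98879299  1.47876662]
 [ 0.          0.          0.          1.        ]]
side [[462.44470188   0.         250.54360233]
 [  0.         462.44470188 201.96439625]
 [  0.           0.           1.        ]] [[ 0.86736786 -0.20547396  0.45326972 -0.22576391]
 [-0.49721971 -0.39642158  0.77176583 -1.31063484]
 [ 0.02110812 -0.89477952 -0.44600904  0.83608949]
 [ 0.          0.          0.          1.        ]]
{'time': 0.1, 'joint_pos': array([-1.29996496e+00,  5.33159341e-02,  1.61413562e+00,  1.83460865e-05,
        1.47599447e+00, -1.18985325e-01]), 'joint_vel': array([ 0.00056217, -0.00236398, -0.00284191, -0.00168834,  0.00121633,
       -0.00059338]), 'joint_efforts': array([ 5.04567925e-04, -3.94898272e+01, -3.71363711e+01, -1.21560338e-04,
        3.84450745e-03, -2.24290027e-07]), 'tool_pos': array([ 0.23738566, -0.57760409,  0.24918295]), 'tool_rot': array([-9.24706189e-04,  9.81065174e-01,  1.93675672e-01, -6.11842697e-05]), 'contact_force': array([ 0.09872706, -1.57714969, -0.48389199]), 'ft_torque': array([0.01472075, 0.03780344, 0.04489955]), 'gripper_width': 0.9960106775511148}
```

View pics/top0.png

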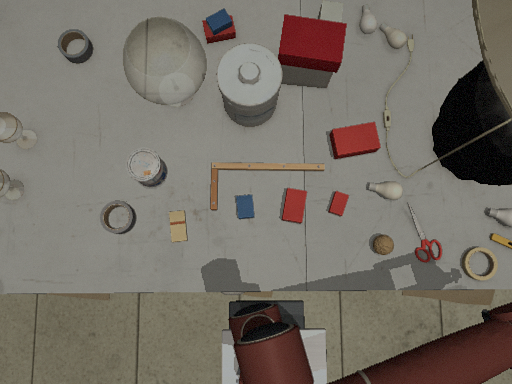

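View pics/side0.png

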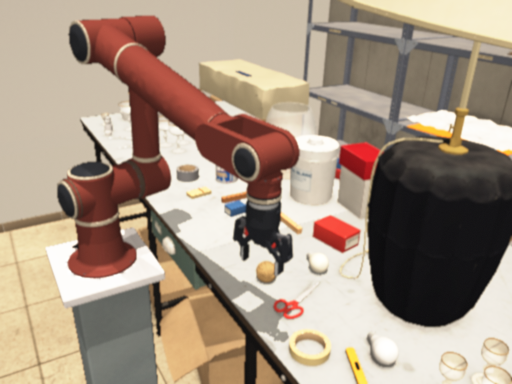

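The top view shows the stop's corner at about (216,168). There are four red candidates: (294,205), (339,204), (355,140) and (219,28). Next I'll measure their tops and enlarge a crop.

```bash
cat > h.py <<'E'
from plant import *
import cv2, numpy as np
def ray(n,uv,z):
    c=calibration(n);K=c["intrinsics"];T=c["world_from_camera"]
    uv=np.atleast_2d(uv).astype(float)
    d=np.c_[(uv[:,0]-K[0,2])/K[0,0],(uv[:,1]-K[1,2])/K[1,1],np.ones(len(uv))]@T[:3,:3].T
    o=T[:3,3]; return (o+d*((z-o[2])/d[:,2])[:,None])[:,:2]
def shot(name,view="top"):
    f=grab_frame(view); b=cv2.cvtColor(f,cv2.COLOR_RGB2BGR); cv2.imwrite(f"pics/{name}.png",b); return b
def crop(b,name,x0,y0,x1,y1,s):
    cv2.imwrite(f"pics/{name}.png",cv2.resize(b[y0:y1,x0:x1],None,fx=s,fy=s,interpolation=cv2.INTER_CUBIC))
def blobs(b,col,box,s=4):
    x0,y0,x1,y1=box
    c=cv2.resize(b[y0:y1,x0:x1],None,fx=s,fy=s,interpolation=cv2.INTER_CUBIC)
    h=cv2.cvtColor(c,cv2.COLOR_BGR2HSV)
    if col=="red": m=((h[...,0]<8)|(h[...,0]>172))&(h[...,1]>120)&(h[...,2]>70)
    else: m=(h[...,0]>95)&(h[...,0]<125)&(h[...,1]>100)&(h[...,2]>40)
    cs,_=cv2.findContours(m.astype(np.uint8),cv2.RETR_EXTERNAL,cv2.CHAIN_APPROX_NONE)
    return [(k[:,0,:]+0.5)/s-0.5+[x0,y0] for k in cs if cv2.contourArea(k)>100*s*s]
def rect(b,col,box,z):
    for p in blobs(b,col,box):
        w=ray("top",p,z)*1000
        r=cv2.minAreaRect(w.astype(np.float32))
        print(col,"px",p.mean(0).round(0),"c",np.round(r[0],1),"size",np.round(r[1],1),"ang",round(r[2],1))
E
python3 - <<'E'
from h import *
b=cv2.imread("pics/top0.png")
rect(b,"red",(270,120,390,225),.045); rect(b,"blue",(225,180,270,230),.035)
crop(b,"c0",200,110,390,250,4)
E
```

```text
red px [338. 203.] c [ 534.2 -204.5] size [44.5 70. ] ang 69.8
red px [294. 205.] c [529.  -67.3] size [ 63.5 102.3] ang 79.7
red px [356. 139.] c [ 738.1 -267.2] size [ 91.  140.8] ang 10.0
blue px [245. 206.] c [527.4  85. ] size [69.8 47.3] ang 6.1
```

View pics/c0.png

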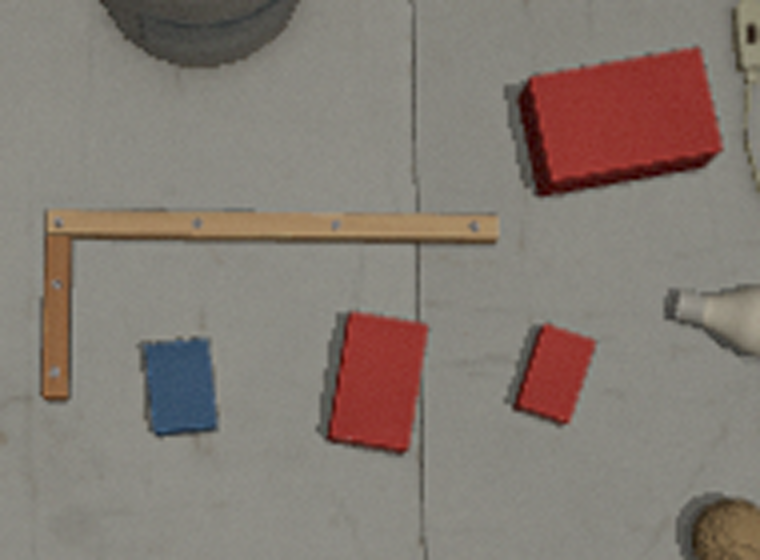

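The box at (294,205) measures 63.5 x 102 mm, so it's the middle-sized one. (339,204) is small and (356,139) is large. The crop confirms this. Blue is at (245,206). Next I'll measure the stop.

```bash
cat > stop.py <<'E'
from h import *
b=cv2.imread("pics/top0.png"); s=4
x0,y0,x1,y1=205,155,330,215
c=cv2.resize(b[y0:y1,x0:x1],None,fx=s,fy=s,interpolation=cv2.INTER_CUBIC)
h=cv2.cvtColor(c,cv2.COLOR_BGR2HSV); m=((h[...,0]>5)&(h[...,0]<30)&(h[...,1]>60)).astype(np.uint8)
m=cv2.morphologyEx(m,cv2.MORPH_CLOSE,np.ones((9,9)))
px=lambda u,o:(u+0.5)/s-0.5+o
cols=np.arange(100,440,4); far=[]; near=[]
for u in cols:
    v=np.flatnonzero(m[:,u]); far.append([px(u,x0),px(v[0]-.5,y0)]); near.append([px(u,x0),px(v[-1]+.5,y0)])
rows=np.arange(90,210,4); out=[];inn=[]
for v in rows:
    u=np.flatnonzero(m[v,:150]); out.append([px(u[0]-.5,x0),px(v,y0)]); inn.append([px(u[-1]+.5,x0),px(v,y0)])
def line(p): 
    vx,vy,x,y=cv2.fitLine(p.astype(np.float32),cv2.DIST_HUBER,0,.01,.01).ravel(); return np.array([x,y]),np.array([vx,vy])
def show(n,p,z):
    q=ray("top",p,z)*1000; o,d=line(q); print(n,z,o.round(1),"dir deg",round(np.degrees(np.arctan2(d[1],d[0])),2)); return o,d
F=show("far",np.array(far),.025);show("near",np.array(near),.0);show("near",np.array(near),.025)
O=show("out",np.array(out),.025);show("in",np.array(inn),.0);show("in",np.array(inn),.025)
u=np.flatnonzero(m[40:60].any(0)); print("rail end px",px(u[-1],x0))
print(ray("top",[px(u[-1],x0),168],.025)*1000)
E
python3 stop.py
```

```text
far 0.025 [666.6 -15.9] dir deg 89.02
near 0.0 [647.9 -36. ] dir deg 88.95
near 0.025 [643.  -34.3] dir deg 88.95
out 0.025 [584.7 193.4] dir deg -1.15
in 0.0 [568.4 174.1] dir deg -0.82
in 0.025 [564.8 172.2] dir deg -0.82
rail end px 324.125
[[ 648.88907494 -167.14273371]]
```

Stop frame: the corner is at about (650, 172.5) mm with yaw −1.0°, and the rail end checks out at −167. My plan is to push blue into the corner first and then bring red up beside it. I start by moving behind blue.

Request:
servo_tool(deltas=[[[20, 54, 164, 0, -1], [20, 108, 328, 0, -2], [20, 162, 492, 0, -3], [20, 218, 662, 0, -3.9], [20, 218, 662, 0, -3.9]]])

```text
time: 0.72
tool_pos: [0.3353, -0.2792, 0.2498]
tool_rot: [-0.0, 1.0, -0.01, 0.0]
contact_force: [0.7, -0.6, -0.4]
gripper_width: 0.233
```

Request:
servo_tool(deltas=[[[20, 120, 363, 0, 0], [20, 120, 363, 0, 0], [20, 120, 363, 0, 0], [20, 120, 363, 0, 0], [20, 120, 363, 0, 0]]])

```text
time: 1.35
tool_pos: [0.4334, 0.0175, 0.2501]
tool_rot: [0.0, 1.0, -0.009, 0.0]
contact_force: [1.4, -1.0, 0.5]
gripper_width: 0.239
```

Request:
servo_tool(deltas=[[[20, 18, 54, 0, 0], [20, 18, 54, -55, 0], [20, 18, 54, -110, 0], [20, 18, 54, -160, 0], [20, 18, 54, -160, 0]]])

```text
time: 1.98
tool_pos: [0.4471, 0.0695, 0.0856]
tool_rot: [0.0, 1.0, -0.009, -0.005]
contact_force: [-0.1, -0.4, 0.6]
gripper_width: 0.233
```

```bash
python3 - <<'E'
from h import *
s=state();print(s["tool_pos"],s["tool_rot"],s["gripper_width"])
b=shot("s1","side"); crop(b,"s1c",180,150,340,270,5)
E
```

```text
[0.44714041 0.06952842 0.08561463] [ 3.09127608e-06  9.99942512e-01 -9.23052463e-03 -5.45617375e-03] 0.23318994737145832
```

View pics/s1c.png

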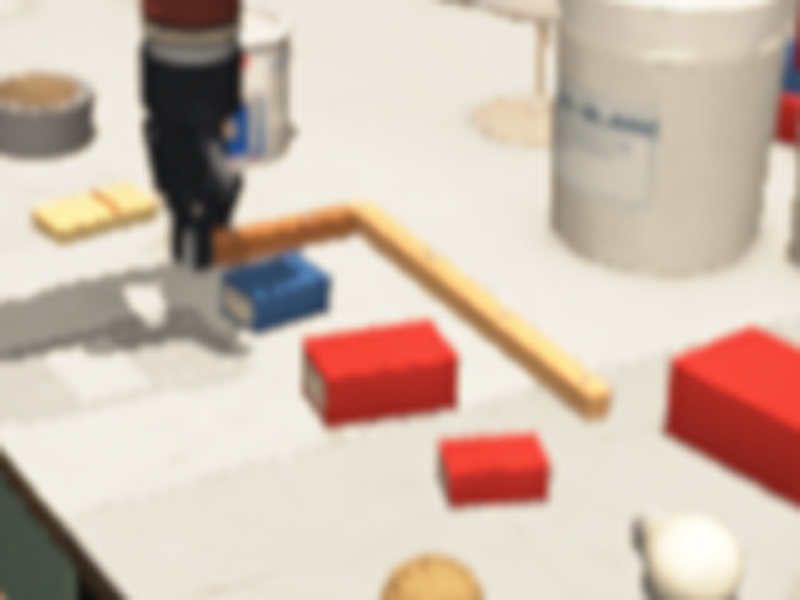

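Request:
servo_tool(deltas=[[[20, 0, 14, 0, 0], [20, 0, 14, -30, 0], [20, 0, 14, -30, 0], [20, 0, 14, -30, 0]]])

```text
time: 2.52
tool_pos: [0.4528, 0.0838, 0.0625]
tool_rot: [-0.0, 1.0, -0.009, 0.002]
contact_force: [0.8, -0.2, -0.4]
gripper_width: 0.234
```

Request:
servo_tool(deltas=[[[20, 0, 0, -33, 0], [20, 0, 0, -33, 0], [20, 0, 0, -33, 0], [20, 10, 0, -33, 0], [20, 20, 0, -33, 0]]])

```text
time: 3.15
tool_pos: [0.473, 0.0834, 0.0285]
tool_rot: [-0.0, 1.0, -0.009, 0.001]
contact_force: [0.1, 0.4, 0.2]
gripper_width: 0.234
```

Request:
servo_tool(deltas=[[[20, 8, 0, 0, 0], [20, 16, 0, 0, 0], [20, 24, 0, 0, 0], [20, 32, -1, 0, 0], [20, 40, -1, 0, 0]]])

```text
time: 3.78
tool_pos: [0.5118, 0.0823, 0.0271]
tool_rot: [0.0, 1.0, -0.009, -0.0]
contact_force: [-1.4, 0.1, -0.1]
gripper_width: 0.236
```

Request:
servo_tool(deltas=[[[20, 8, 0, 0, 0], [20, 16, 0, 0, 0], [20, 24, 0, 0, 0], [20, 32, -1, 0, 0], [20, 32, -1, 0, 0]]])

```text
time: 4.4
tool_pos: [0.5442, 0.0813, 0.0276]
tool_rot: [0.0, 1.0, -0.009, 0.0]
contact_force: [-0.5, 0.1, -0.1]
gripper_width: 0.234
```

```bash
python3 - <<'E'
from h import *
s=state();print(s["tool_pos"],s["tool_rot"],s["contact_force"])
b=shot("t2"); crop(b,"t2c",200,140,390,250,4); rect(b,"blue",(225,160,270,230),.035)
E
```

```text
[0.54418021 0.08131477 0.02759376] [ 7.72790281e-06  9.99955904e-01 -9.38118062e-03  4.27957839e-04] [-0.45792019  0.11730357 -0.12268522]
```

View pics/t2c.png

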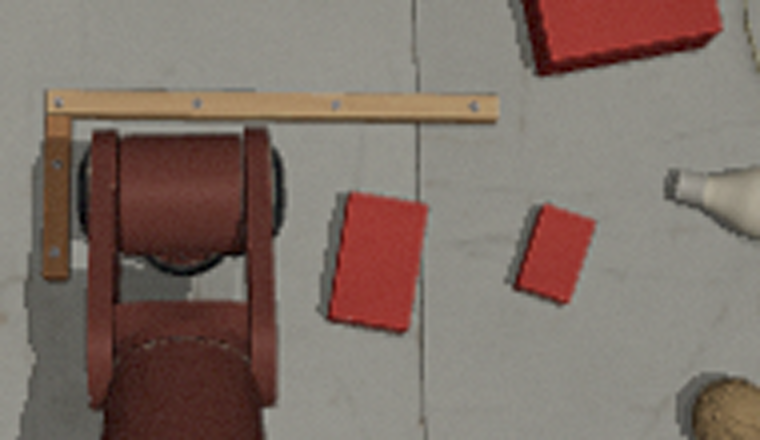

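The arm hides blue from the top camera. I'll push 14 mm further, leaving it just short of the rail, then back off and move to its right side.

Request:
servo_tool(deltas=[[[20, 7, 0, 0, 0], [20, 14, 0, 0, 0], [20, 14, 0, 0, 0], [20, -10, 0, 10, 0], [20, -10, 0, 60, 0]]])

```text
time: 5.08
tool_pos: [0.5285, 0.0814, 0.0833]
tool_rot: [0.0, 1.0, -0.009, -0.005]
contact_force: [1.7, -0.0, 0.9]
gripper_width: 0.238
```

Request:
servo_tool(deltas=[[[20, 0, -50, 20, 1.7], [20, 0, -70, 20, 3.4], [20, 0, -70, 20, 5.1], [20, 0, -70, 20, 6.8], [20, 0, -70, 20, 8.5]]])

```text
time: 5.7
tool_pos: [0.5333, 0.0113, 0.1074]
tool_rot: [0.0, 0.905, 0.425, 0.0]
contact_force: [0.5, -0.4, 0.2]
gripper_width: 0.234
```

```bash
python3 - <<'E'
from h import *
s=state();print(s["tool_pos"],s["tool_rot"],s["contact_force"],s["joint_pos"])
b=shot("t3"); crop(b,"t3c",200,140,390,250,4); rect(b,"blue",(220,160,270,230),.035)
b=shot("s3","side"); crop(b,"s3c",180,150,340,270,5)
E
```

```text
[0.53330311 0.0112935  0.10738708] [4.87844224e-05 9.05366334e-01 4.24631358e-01 9.57943942e-05] [ 0.45715812 -0.37478594  0.17580922] [-1.18389979e-01 -3.15020128e-02  1.94725088e+00  1.96055770e-05
  1.22562957e+00  5.75290367e-01]
blue px [243. 181.] c [604.2  85.9] size [33.6 70.9] ang 87.5
```

View pics/t3c.png

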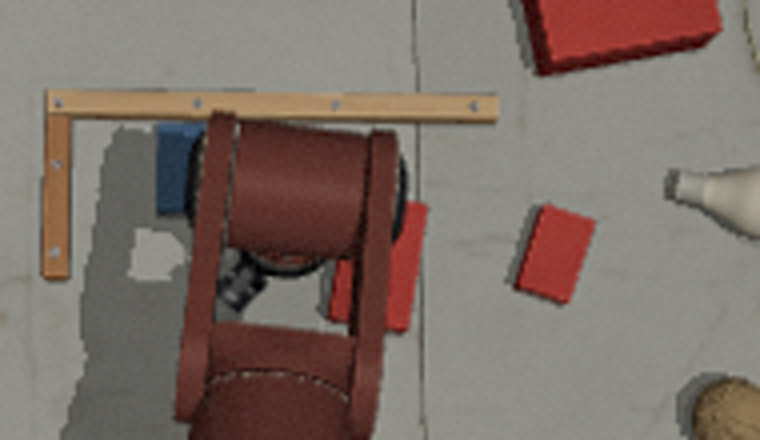

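View pics/s3c.png

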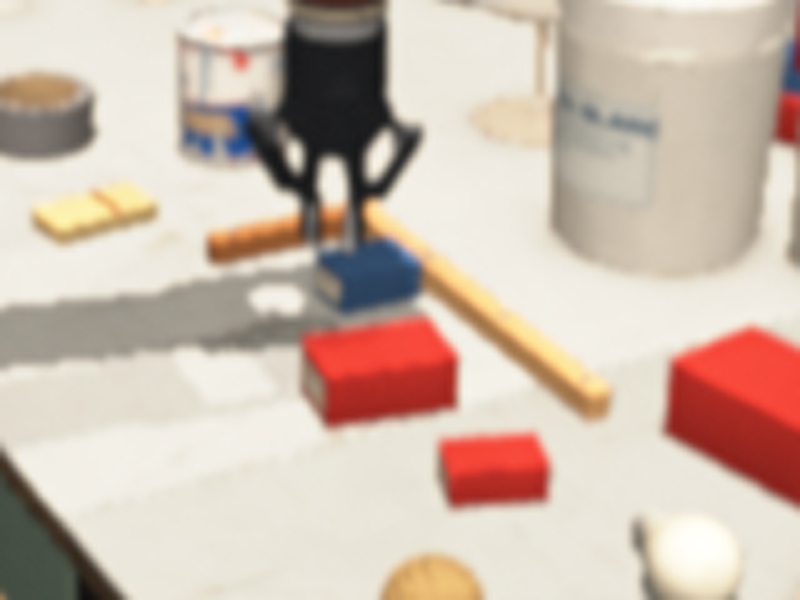

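Blue is now close to the rail, with its left edge at about (239,180) in the top frame and a gap of roughly 6 mm. Next I finish the 90° turn, go to its right side and descend.

Request:
servo_tool(deltas=[[[20, 40, 0, 0, 1.7], [20, 73, 0, 0, 3.4], [20, 73, 0, 0, 5.1], [20, 73, 0, 0, 6.45], [20, 73, 0, 0, 6.45]]])

```text
time: 6.42
tool_pos: [0.6063, 0.0115, 0.1071]
tool_rot: [-0.0, 0.717, 0.697, -0.0]
contact_force: [-0.0, 0.2, -0.2]
gripper_width: 0.234
```

Request:
servo_tool(deltas=[[[20, 0, 0, -40, 0], [20, 0, 0, -79, 0], [20, 0, 0, -79, 0], [20, 0, 0, -79, 0]]])

```text
time: 6.92
tool_pos: [0.6072, 0.0113, 0.0297]
tool_rot: [0.001, 0.716, 0.698, 0.001]
contact_force: [0.1, 0.4, 0.6]
gripper_width: 0.231
```

```bash
python3 - <<'E'
from h import *
s=state();print(s["tool_pos"],s["tool_rot"],s["contact_force"],s["joint_pos"])
b=shot("s4","side"); crop(b,"s4c",180,150,340,270,5)
E
```

```text
[0.60722334 0.01134565 0.02970695] [7.14006728e-04 7.16077535e-01 6.98020148e-01 5.72398952e-04] [0.10358187 0.39866163 0.55576232] [-1.03783215e-01  2.41711893e-01  1.79960299e+00 -3.82763240e-05
  1.09844784e+00 -7.82281253e-02]
```

View pics/s4c.png

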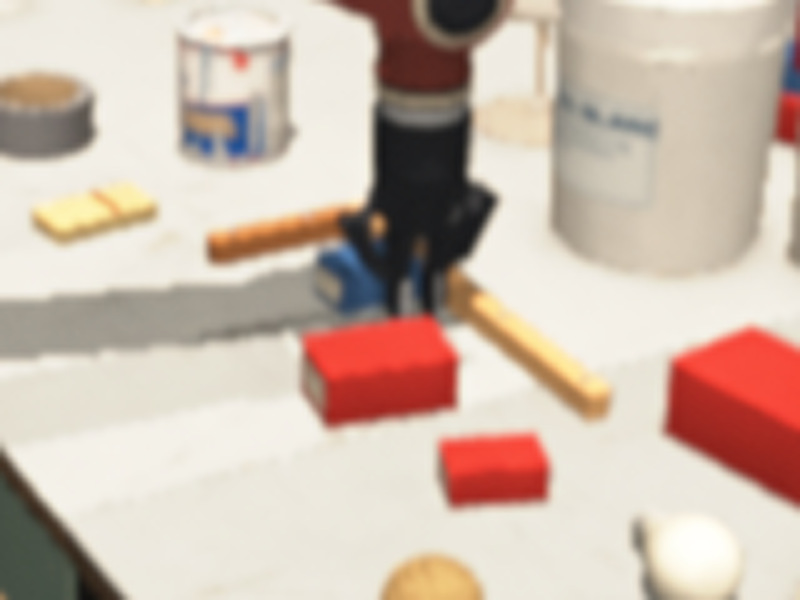

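Request:
servo_tool(deltas=[[[20, 0, 15, 0, 0], [20, 0, 25, 0, 0], [20, 0, 33, 0, 0], [20, 0, 41, 0, 0], [20, 1, 49, 0, 0]]])

```text
time: 7.6
tool_pos: [0.6073, 0.0609, 0.0284]
tool_rot: [0.0, 0.715, 0.699, -0.0]
contact_force: [-0.1, -0.9, 0.4]
gripper_width: 0.238
```

Request:
servo_tool(deltas=[[[20, 0, 8, 0, 0], [20, 0, 16, 0, 0], [20, 0, 24, 0, 0], [20, 0, 32, 0, 0], [20, 1, 40, 0, 0]]])

```text
time: 8.22
tool_pos: [0.6082, 0.101, 0.0283]
tool_rot: [-0.0, 0.715, 0.699, -0.0]
contact_force: [0.4, -0.2, 0.2]
gripper_width: 0.235
```

Request:
servo_tool(deltas=[[[20, 0, 3, 0, 0], [20, 0, 6, 0, 0], [20, 0, 9, 0, 0]]])

```text
time: 8.6
tool_pos: [0.6083, 0.1095, 0.0283]
tool_rot: [-0.0, 0.716, 0.699, -0.0]
contact_force: [-0.4, -0.3, 0.8]
gripper_width: 0.234
```

Request:
servo_tool(deltas=[[[20, 0, 1, 0, 0], [20, 0, 2, 0, 0], [20, 0, 2, 0, 0]]])

```text
time: 8.98
tool_pos: [0.6086, 0.111, 0.0284]
tool_rot: [0.0, 0.716, 0.699, -0.0]
contact_force: [1.3, -2.3, 0.2]
gripper_width: 0.237
```

Request:
servo_tool(deltas=[[[20, 0, 1, 0, 0], [20, 0, 2, 0, 0], [20, 0, 2, 0, 0]]])

```text
time: 9.35
tool_pos: [0.6086, 0.1112, 0.0284]
tool_rot: [0.002, 0.715, 0.699, -0.001]
contact_force: [1.7, -9.2, -0.2]
gripper_width: 0.237
```

Contact reaction is 9 N at y = 0.111, so blue is against the end piece. Now I go behind it to seat it on the rail, with the fingers nearly shut to clear the end piece.

Request:
servo_tool(deltas=[[[20, 0, -14, 0, 0], [20, 0, -14, 60, 0], [4, -30, -14, 70, -1.75], [4, -60, -14, 70, -3.5], [4, -75, 0, 70, -5.25]]])

```text
time: 9.98
tool_pos: [0.5318, 0.1132, 0.0982]
tool_rot: [-0.001, 0.88, 0.475, -0.0]
contact_force: [0.2, -0.0, -0.6]
gripper_width: 0.047
```

Request:
servo_tool(deltas=[[[4, 0, 18, 0, -1.75], [4, 0, 35, 0, -3.5], [4, 0, 35, 0, -5.25], [4, 0, 35, 0, -9.65], [4, 0, 35, 0, -9.65]]])

```text
time: 10.6
tool_pos: [0.533, 0.1486, 0.0981]
tool_rot: [-0.001, 0.999, 0.033, -0.0]
contact_force: [-0.2, -0.7, -0.8]
gripper_width: 0.047
```

```bash
python3 - <<'E'
from h import *
s=state();print(s["tool_pos"],s["tool_rot"],s["contact_force"],s["gripper_width"])
b=shot("s5","side"); crop(b,"s5c",180,150,340,270,5)
b=shot("t5"); crop(b,"t5c",200,140,390,250,4); rect(b,"blue",(210,160,270,230),.035)
E
```

```text
[0.53297513 0.14859231 0.09814629] [-6.37548216e-04  9.99454773e-01  3.30095814e-02 -3.41888584e-04] [-0.16158034 -0.72594629 -0.79144557] 0.0473487814958097
```

View pics/s5c.png

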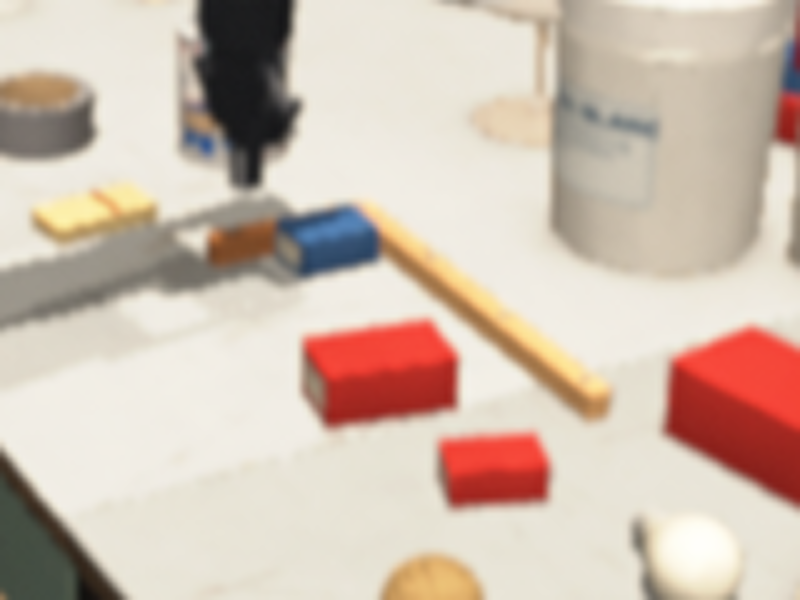

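View pics/t5c.png

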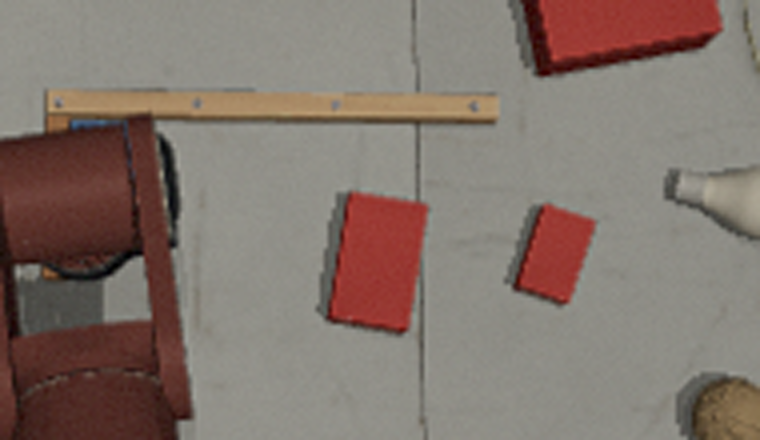

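Blue is in the corner (side crop 330,240), with a small gap to the rail. I descend behind it and seat it.

Request:
servo_tool(deltas=[[[4, 0, -3, -20, -0.8], [4, 0, -3, -60, -0.8], [4, 0, -3, -70, -0.8], [4, 0, -3, -70, -0.8], [4, 10, -3, -70, -0.8]]])

```text
time: 11.32
tool_pos: [0.5444, 0.1457, 0.0298]
tool_rot: [-0.0, 1.0, -0.005, 0.001]
contact_force: [0.3, -1.1, 0.4]
gripper_width: 0.049
```

Request:
servo_tool(deltas=[[[4, 5, 0, 0, 0], [4, 10, 0, 0, 0], [4, 14, 0, 0, 0], [4, 17, 0, 0, 0], [4, 20, 0, 0, 0]]])

```text
time: 11.95
tool_pos: [0.5631, 0.1454, 0.0281]
tool_rot: [0.0, 1.0, -0.006, -0.001]
contact_force: [-1.8, -0.6, 0.1]
gripper_width: 0.045
```

Request:
servo_tool(deltas=[[[4, 1, 0, 0, 0], [4, 2, 0, 0, 0], [4, 3, 0, 0, 0], [4, 3, 0, 0, 0]]])

```text
time: 12.45
tool_pos: [0.5664, 0.1454, 0.0283]
tool_rot: [-0.0, 1.0, -0.006, 0.0]
contact_force: [0.3, 0.4, 0.3]
gripper_width: 0.048
```

Request:
servo_tool(deltas=[[[4, 1, 0, 0, 0], [4, 2, 0, 0, 0], [4, 3, 0, 0, 0], [4, 3, 0, 0, 0]]])

```text
time: 12.95
tool_pos: [0.5668, 0.1455, 0.028]
tool_rot: [0.0, 1.0, -0.006, -0.003]
contact_force: [-9.6, -0.8, 7.8]
gripper_width: 0.05
```

Blue is seated: reaction −9.6 N at x = 0.5668. Now I go behind red.

Request:
servo_tool(deltas=[[[4, -15, 0, 0, 0], [20, -15, 0, 60, 0], [30, -50, -30, 80, 0], [30, -90, -75, 80, 0], [30, -126, -125, 80, 0]]])

```text
time: 13.58
tool_pos: [0.4423, 0.0197, 0.1087]
tool_rot: [0.0, 1.0, -0.005, 0.001]
contact_force: [0.3, -1.8, -0.4]
gripper_width: 0.354
```

Request:
servo_tool(deltas=[[[30, 0, -60, 0, 0], [30, 0, -85, 0, 0], [30, 0, -85, -50, 0], [30, 0, -85, -80, 0], [30, 0, -85, -80, 0]]])

```text
time: 14.2
tool_pos: [0.4408, -0.0639, 0.0258]
tool_rot: [-0.001, 1.0, -0.006, -0.003]
contact_force: [-0.5, -0.5, -0.5]
gripper_width: 0.357
```

```bash
python3 - <<'E'
from h import *
s=state();print(s["tool_pos"],s["tool_rot"],s["contact_force"],s["gripper_width"])
b=shot("t6"); crop(b,"t6c",200,140,390,250,4); rect(b,"blue",(210,160,270,230),.035)
E
```

```text
[ 0.44078681 -0.06386246  0.02582028] [-8.10555672e-04  9.99979517e-01 -5.82472179e-03 -2.52619726e-03] [-0.50401201 -0.54586583 -0.49933523] 0.35679373283093563
blue px [225. 180.] c [611.9 146.9] size [48.7 69.5] ang 88.5
```

View pics/t6c.png

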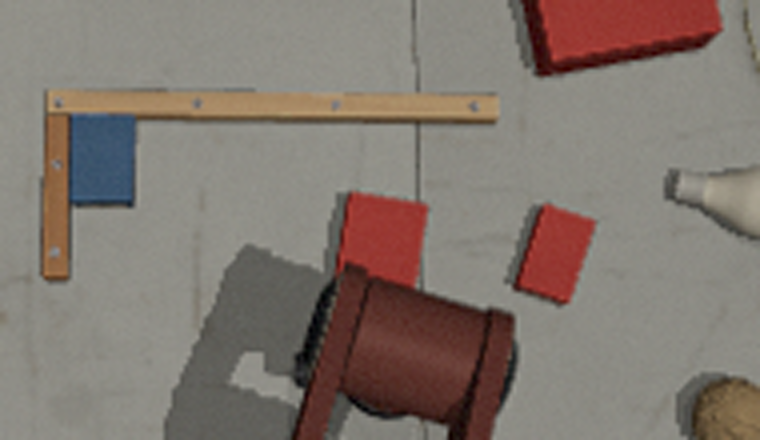

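Blue is flush in the corner (crop 103,160; yaw −1.5° ≈ the stop's −1°). Now I push red towards the rail, stopping just short.

Request:
servo_tool(deltas=[[[30, 10, 0, 1, 0], [30, 18, 0, 1, 0], [30, 26, 0, 1, 0], [30, 34, 0, 1, 0], [30, 42, -1, 1, 0]]])

```text
time: 14.88
tool_pos: [0.4859, -0.0656, 0.0293]
tool_rot: [0.0, 1.0, -0.006, -0.0]
contact_force: [-0.6, -0.2, 1.1]
gripper_width: 0.352
```

Request:
servo_tool(deltas=[[[30, 8, 0, 0, 0], [30, 16, 0, 0, 0], [30, 24, 0, 0, 0], [30, 32, 0, 0, 0], [30, 38, -1, 0, 0]]])

```text
time: 15.5
tool_pos: [0.5238, -0.0665, 0.0293]
tool_rot: [-0.0, 1.0, -0.006, -0.0]
contact_force: [-1.0, -0.1, 0.7]
gripper_width: 0.35
```

Request:
servo_tool(deltas=[[[30, 5, 0, 0, 0], [30, 8, 0, 0, 0], [30, 8, 0, 0, 0], [30, -8, 0, 5, 0], [20, -8, -40, 65, 1.75]]])

```text
time: 16.12
tool_pos: [0.5107, -0.0989, 0.0819]
tool_rot: [-0.003, 0.996, 0.09, -0.005]
contact_force: [1.3, -1.0, -0.9]
gripper_width: 0.234
```

Request:
servo_tool(deltas=[[[20, 0, -25, 15, 1.75], [20, 20, -35, 15, 3.5], [20, 40, -35, 15, 5.25], [20, 60, -35, 15, 7], [20, 78, -35, 15, 8.75]]])

```text
time: 16.75
tool_pos: [0.5939, -0.1363, 0.1013]
tool_rot: [0.0, 0.854, 0.52, 0.0]
contact_force: [-0.1, 0.2, -0.2]
gripper_width: 0.232
```

Request:
servo_tool(deltas=[[[20, 0, 0, 0, 1.75], [20, 0, 0, 0, 3.5], [20, 0, 0, 0, 4.2], [20, 0, 0, 0, 4.2]]])

```text
time: 17.25
tool_pos: [0.5933, -0.1362, 0.1012]
tool_rot: [0.0, 0.722, 0.691, 0.0]
contact_force: [-0.2, 0.6, 0.3]
gripper_width: 0.235
```

```bash
python3 - <<'E'
from h import *
s=state();print(s["tool_pos"],s["tool_rot"],np.degrees(2*np.arctan2(s["tool_rot"][2],s["tool_rot"][1])))
b=shot("t7"); crop(b,"t7c",200,140,390,250,4); rect(b,"red",(270,160,320,230),.045)
b=shot("s7","side"); crop(b,"s7c",180,150,340,270,5)
E
```

```text
[ 0.59325094 -0.13621708  0.10124755] [3.09154720e-05 7.22392191e-01 6.91483564e-01 3.85642736e-05] 87.4953218206672
red px [312. 217.] c [ 496.3 -117.7] size [54.6 86.8] ang 88.4
red px [291. 184.] c [593.2 -62. ] size [ 63.9 101. ] ang 89.1
red px [309. 185.] c [ 588.8 -128.5] size [ 63.6 168.1] ang 70.7
```

View pics/t7c.png

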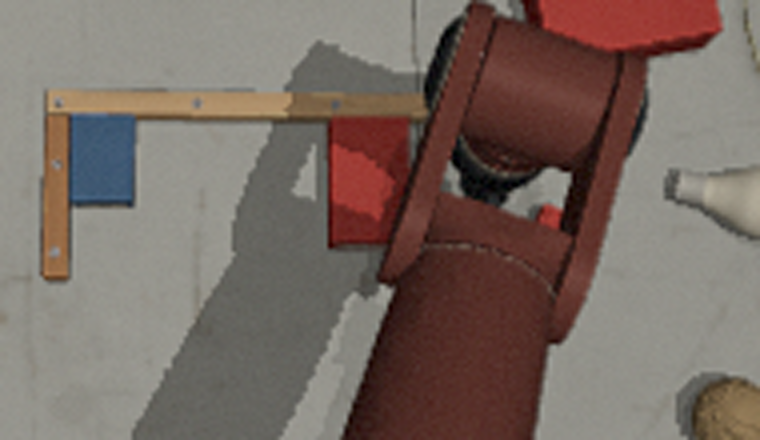

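View pics/s7c.png

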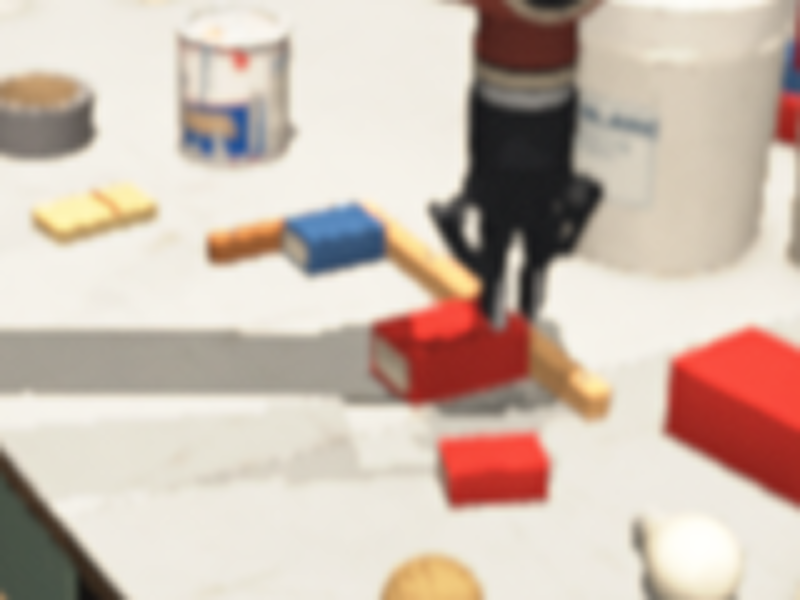

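Red is nearly square (yaw −0.9°, centre (593,−62)), just off the rail. I descend at its right side and push left.

Request:
servo_tool(deltas=[[[30, 0, 0, -35, 0.25], [30, 0, 0, -73, 0.25], [30, 0, 0, -73, 0.25], [30, 0, 10, -73, 0.25], [30, 0, 20, -73, 0.25]]])

```text
time: 17.98
tool_pos: [0.5948, -0.116, 0.0306]
tool_rot: [0.002, 0.713, 0.701, 0.001]
contact_force: [-0.7, 0.1, -0.4]
gripper_width: 0.35
```

Request:
servo_tool(deltas=[[[30, 0, 8, 0, 0], [30, 0, 16, 0, 0], [30, 0, 24, 0, 0], [30, 1, 32, 0, 0], [30, 1, 40, 0, 0]]])

```text
time: 18.6
tool_pos: [0.5945, -0.0758, 0.0284]
tool_rot: [0.0, 0.713, 0.701, 0.0]
contact_force: [0.0, -0.7, -0.2]
gripper_width: 0.353
```

Request:
servo_tool(deltas=[[[30, 0, 9, 0, 0], [30, 0, 18, 0, 0], [30, 0, 27, 0, 0], [30, 1, 36, 0, 0], [30, 1, 45, 0, 0]]])

```text
time: 19.23
tool_pos: [0.5953, -0.0305, 0.0282]
tool_rot: [-0.0, 0.713, 0.701, -0.0]
contact_force: [0.4, -0.7, 0.7]
gripper_width: 0.354
```

Request:
servo_tool(deltas=[[[30, 0, 9, 0, 0], [30, 0, 18, 0, 0], [30, 0, 27, 0, 0], [30, 1, 36, 0, 0], [30, 1, 45, 0, 0]]])

```text
time: 19.85
tool_pos: [0.5963, 0.0144, 0.0282]
tool_rot: [-0.0, 0.713, 0.701, -0.0]
contact_force: [-0.2, -0.2, 0.1]
gripper_width: 0.351
```

```bash
python3 - <<'E'
from h import *
s=state();print(s["tool_pos"],s["contact_force"],np.degrees(2*np.arctan2(s["tool_rot"][2],s["tool_rot"][1])))
b=shot("t8"); crop(b,"t8c",200,140,390,250,4); rect(b,"red",(230,160,320,230),.045)
b=shot("s8","side"); crop(b,"s8c",180,150,340,270,5)
E
```

```text
[0.5963199  0.01441667 0.02822705] [-0.23130597 -0.24258838  0.09600348] 89.04988664694868
red px [289. 190.] c [578.1 -54. ] size [ 19.1 190. ] ang 85.4
red px [270. 169.] c [641.4   2.9] size [95.8 70. ] ang 85.1
red px [261. 200.] c [563.5  22.4] size [128.5 218.3] ang 89.7
```

View pics/s8c.png

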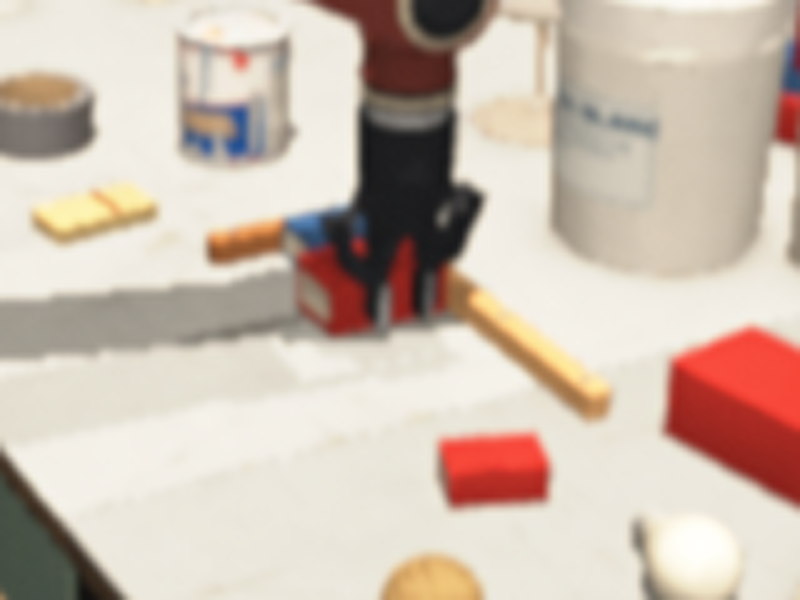

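Red is sliding square beside blue. I continue, slower near contact.

Request:
servo_tool(deltas=[[[30, 0, 8, 0, 0], [30, 0, 16, 0, 0], [30, 0, 22, 0, 0], [30, 0, 26, 0, 0], [30, 1, 29, 0, 0]]])

```text
time: 20.58
tool_pos: [0.5973, 0.043, 0.0283]
tool_rot: [-0.0, 0.713, 0.701, -0.0]
contact_force: [-0.6, -0.8, -0.4]
gripper_width: 0.352
```

Request:
servo_tool(deltas=[[[30, 0, 1, 0, 0], [30, 0, 2, 0, 0], [30, 0, 3, 0, 0], [30, 0, 3, 0, 0]]])

```text
time: 21.08
tool_pos: [0.5973, 0.0458, 0.0283]
tool_rot: [-0.0, 0.713, 0.701, 0.0]
contact_force: [0.3, 0.6, -0.2]
gripper_width: 0.353
```

Request:
servo_tool(deltas=[[[30, 0, 1, 0, 0], [30, 0, 2, 0, 0], [30, 0, 2, 0, 0]]])

```text
time: 21.45
tool_pos: [0.5973, 0.0478, 0.0283]
tool_rot: [0.0, 0.713, 0.701, -0.0]
contact_force: [0.5, -0.6, -0.3]
gripper_width: 0.35
```

Request:
servo_tool(deltas=[[[30, 0, 1, 0, 0], [30, 0, 1, 0, 0]]])

```text
time: 21.7
tool_pos: [0.5974, 0.0478, 0.0284]
tool_rot: [0.001, 0.713, 0.701, -0.001]
contact_force: [0.4, -4.7, -0.6]
gripper_width: 0.354
```

Contact at y = 0.0478 with a 4.7 N reaction. Now I go behind red to seat it on the rail.

Request:
servo_tool(deltas=[[[30, 0, -15, 0, 0], [30, 0, -15, 60, 0], [30, -40, -15, 75, -1.75], [30, -80, -15, 75, -3.5], [30, -97, 10, 75, -5.25]]])

```text
time: 22.32
tool_pos: [0.4987, 0.0579, 0.1033]
tool_rot: [-0.0, 0.879, 0.478, 0.0]
contact_force: [1.0, 0.8, 0.8]
gripper_width: 0.353
```

Request:
servo_tool(deltas=[[[30, 0, 16, 0, -1.75], [30, 0, 32, 0, -3.5], [30, 0, 32, 0, -5.25], [30, 0, 32, 0, -7], [30, 0, 32, 0, -8.75]]])

```text
time: 22.95
tool_pos: [0.5003, 0.0906, 0.1033]
tool_rot: [-0.0, 0.999, 0.041, 0.0]
contact_force: [0.0, 0.7, 0.0]
gripper_width: 0.35
```

```bash
python3 - <<'E'
from h import *
s=state();print(s["tool_pos"],np.degrees(2*np.arctan2(s["tool_rot"][2],s["tool_rot"][1])))
b=shot("s9","side"); crop(b,"s9c",210,170,310,245,8)
E
```

```text
[0.50033333 0.09057276 0.10332862] 4.690028324932523
```

View pics/s9c.png

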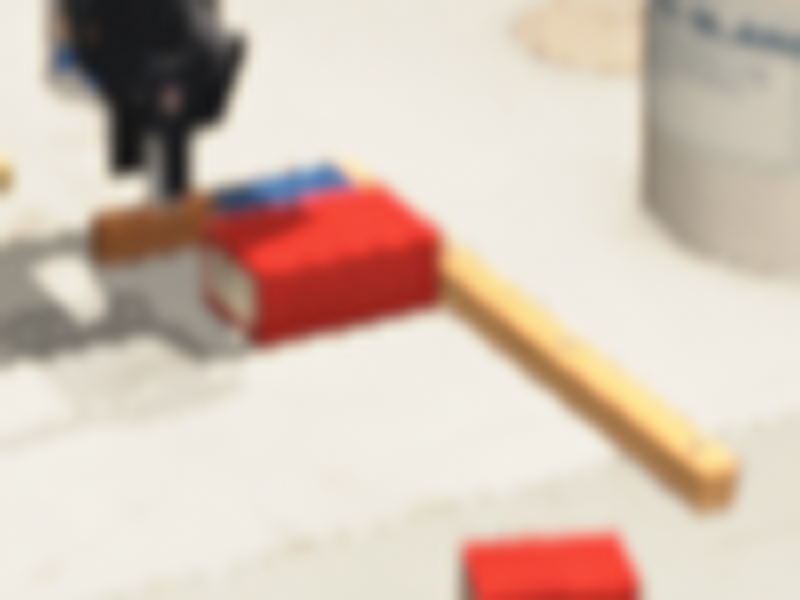

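Red stands against blue, with its far end about 1–3 mm from the rail. I square up, descend and push.

Request:
servo_tool(deltas=[[[30, 0, 0, -35, -0.95], [30, 0, 0, -75, -0.95], [30, 0, 0, -75, -0.95], [30, 10, 0, -75, -0.95], [30, 20, 0, -75, -0.95]]])

```text
time: 23.62
tool_pos: [0.523, 0.0908, 0.0307]
tool_rot: [-0.0, 1.0, -0.005, 0.002]
contact_force: [0.7, 0.9, 0.5]
gripper_width: 0.349
```

Request:
servo_tool(deltas=[[[30, 4, 0, 0, 0], [30, 8, 0, 0, 0], [30, 10, 0, 0, 0], [30, 12, 0, 0, 0], [30, 14, 0, 0, 0]]])

```text
time: 24.25
tool_pos: [0.5342, 0.0908, 0.0282]
tool_rot: [0.0, 1.0, -0.006, -0.0]
contact_force: [0.4, 0.8, -0.3]
gripper_width: 0.353
```

Request:
servo_tool(deltas=[[[30, 1, 0, 0, 0], [30, 2, 0, 0, 0], [30, 2, 0, 0, 0]]])

```text
time: 24.62
tool_pos: [0.536, 0.0907, 0.0282]
tool_rot: [0.0, 1.0, -0.006, -0.0]
contact_force: [-0.8, -0.4, 1.0]
gripper_width: 0.353
```

Request:
servo_tool(deltas=[[[30, 1, 0, 0, 0], [30, 2, 0, 0, 0], [30, 2, 0, 0, 0]]])

```text
time: 25.0
tool_pos: [0.5361, 0.0907, 0.0281]
tool_rot: [0.0, 1.0, -0.006, -0.003]
contact_force: [-10.9, -0.8, 9.4]
gripper_width: 0.355
```

Seated, with a −10.9 N reaction. I back off, clear the view and check.

Request:
servo_tool(deltas=[[[30, -20, 0, 0, 0], [30, -20, 0, 60, 0], [30, -40, -50, 80, 0], [30, -60, -110, 80, 0], [30, -60, -170, 80, 0]]])

```text
time: 25.62
tool_pos: [0.4778, -0.0805, 0.109]
tool_rot: [0.0, 1.0, -0.005, 0.001]
contact_force: [0.7, -0.7, -0.1]
gripper_width: 0.354
```

```bash
python3 - <<'E'
from h import *
s=state();print(s["tool_pos"],s["contact_force"])
b=shot("t10"); crop(b,"t10c",200,150,290,220,8)
rect(b,"red",(230,160,270,225),.045);rect(b,"blue",(210,160,270,225),.035)
b=shot("s10","side"); crop(b,"s10c",210,170,310,245,8)
E
```

```text
[ 0.47783964 -0.08047502  0.10896694] [ 0.70643345 -0.66199864 -0.13753326]
red px [243. 184.] c [596.7  89.5] size [ 62.5 102.6] ang 89.0
blue px [225. 180.] c [611.4 147.1] size [47.8 70.4] ang 88.9
```

View pics/t10c.png

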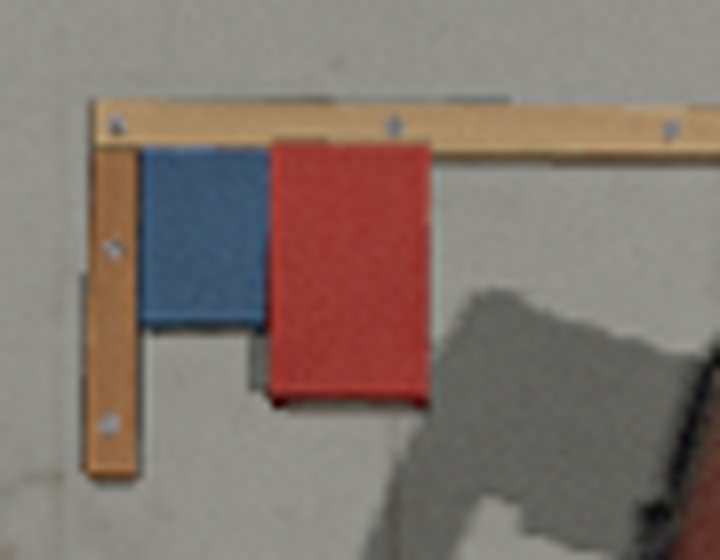

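View pics/s10c.png

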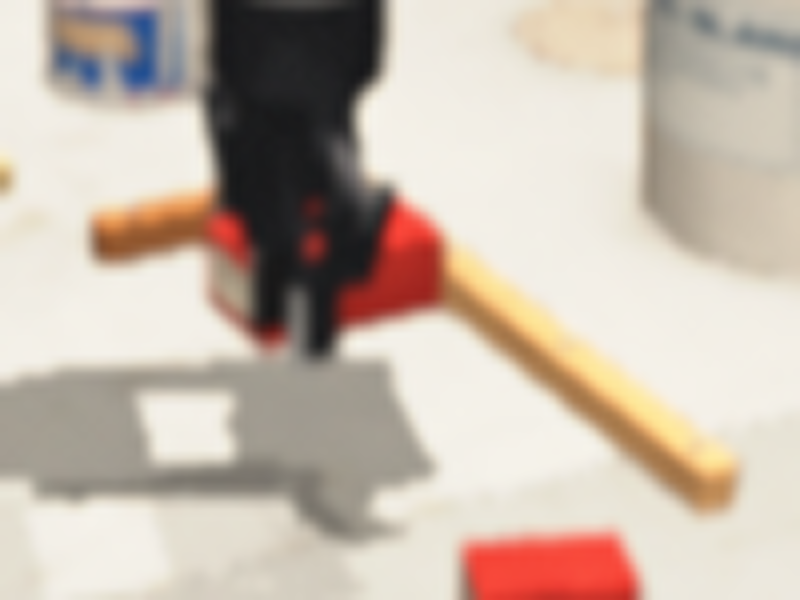

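```bash
python3 - <<'E'
from h import *
a=cv2.imread("pics/top0.png");b=cv2.imread("pics/t10.png")
for n,f in(("before",a),("after",b)): print(n); rect(f,"red",(320,120,390,225),.045)
print(job_done())
E
```

```text
before
red px [338. 203.] c [ 534.2 -204.5] size [44.5 70. ] ang 69.8
red px [356. 139.] c [ 738.1 -267.2] size [ 91.  140.8] ang 10.0
after
red px [332. 209.] c [ 519.9 -190.4] size [ 87.9 105.3] ang 88.4
red px [355. 139.] c [ 737.5 -267. ] size [ 92.3 141.3] ang 10.0
the job is handed in; nothing more can be done
None
```

Both boxes are in the corner in a closed row, and I've handed the job in at about 26 s of the 53 s allowed. I pushed blue into the corner first, against the end piece and then the rail. Then I pushed the middle-sized red box up against blue and onto the rail. I only used the outside of the fingers.

**Seating:** each final push met solid resistance of about 5–11 N where I expected contact. In the last top picture both boxes stand square to the stop within about 0.1° (stop yaw −1.0°, red −1.0°, blue −1.1°). Their centres are 57.6 mm apart across the row, against 57.5 mm for a closed row. No gap shows to the rail, the end piece or between the boxes, but one pixel is about 3 mm, so smaller gaps rest on the force readings.

**Other things on the bench:** the large red box measured unmoved. My last measurement of the small red box failed because the red arm ran into its outline in the top picture (87.9 x 105.3 mm instead of 44.5 x 70). In the side pictures it is in the same place as in the earlier views. I did not measure the remaining objects at the end; the gripper was kept clear of them.

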